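# Unlock the results printer with its square key

## Task

Take the square-shank key out of its stand, gently feel for the angle at which it drops into the square hole of the results printer's latch, and push it fully home. Then turn the key clockwise until the latch stands about 75 degrees from where it began, its tongue clear of the paper cover, and let go, leaving the key standing fully home in the latch. Never force it: keep the force between key and printer below 60 N, touch the printer and its latch with nothing but the key, and leave the other desk things where they are.

Things in the scene. Friction and masses are not known exactly. Their poses are not given: they have to be found in the camera images.
- key_grip (a point): Centre of the loose key's handle (key 0.1 to 0.2 kg, standing upright, z up). The flat black handle is 44 mm along x, 14 mm thick along y and 34 mm high. Under it a steel collar, 26 mm across, lies 17 to 22 mm below this point. The key hangs by its collar in the stand and pulls straight up. Fully home, this point is 22 mm above the mouth of the latch's hole.
- key_tip (a point): Centre of the lower end of the key's steel shank, 54 mm straight below the handle's centre; axes as the handle's. The shank is 12 mm square and 32 mm long, its flats parallel to the handle's faces; when fully home the collar rests on the latch.
- stand: Fixed grey block, 60 x 60 mm, 45 mm high, origin at the centre of its underside, z up. The key hangs in a round 20 mm hole through its middle (its yaw there is free); collar on the top face, handle above.
- printer: Fixed white printer 170 mm (x) by 220 mm (y) by 70 mm high, origin at the centre of its underside, z up. The grey paper cover, 6 mm proud, covers the +y half of its top. The round latch stands on the -y half.
- lock_mouth (a point): Centre of the mouth of the latch's upright square hole, 104 mm above the desk. The hole is 13.4 mm wide with a 1 mm chamfer, 34 mm deep, in a steel insert. These axes turn with the printer, NOT with the hole: the hole's angle differs from printer to printer, is not measured, and must be felt or seen (the square fits every 90 degrees).
- latch (a joint): Turn of the latch in rad (round hub 52 mm across, 34 mm high, on the printer's top; the square hole turns with it): 0 at the start with its 40 mm tongue over the paper cover, growing clockwise seen from above; hard stops at -0.6 and 1.8. Friction of 0.08 N m holds it; it stays where it is left. Twisting counts in the force on the key as pressing does.
- sanitizer: Bystander: loose clear bottle, 60 mm across, 150 mm high, origin at the centre of its underside.
- tape_dispenser: Bystander: loose blue tape dispenser 150 x 66 mm, 85 mm high, origin at the centre of its underside.
- stapler: Bystander: loose stapler 140 x 36 mm, 52 mm high, origin at the centre of its underside.

How it is judged (in metres and radians):
On the way, in this order (a step that is already met when the one before it is completed fails the run):
1. the key is fully home in the latch, before the latch has been turned (z of key_grip in the frame of lock_mouth below 0.0245 m and horizontal distance between key_grip and lock_mouth below 0.004 m and angle between key_grip's own z axis and vertical below 0.08 rad), for 0.1 s.
2. the latch has been turned clear of the cover by the key, still home (all of step 1 and value of joint latch above 1.1 rad), for 0.1 s.
At the end, for the whole second after the job is handed in: The key stands in the latch, fully home (handle centre at most 24.5 mm above the hole's mouth, within 4 mm sideways, upright within 0.08 rad) and released; the latch is turned clockwise beyond 1.1 rad (all of step 2); the robot touches nothing.
It fails at once if the force between key and printer exceeds 60 N (contact force between key and printer above 60 N).
It fails at once if the fingers touch the latch or printer (over 3 N) (contact force between the fingers and printer above 3 N).
It fails at once if the sanitizer is moved more than 30 mm (distance of sanitizer from where it was at the start of the episode above 0.03 m).
It fails at once if the tape dispenser is moved more than 30 mm (distance of tape_dispenser from where it was at the start of the episode above 0.03 m).
It fails at once if the stapler is moved more than 30 mm (distance of stapler from where it was at the start of the episode above 0.03 m).
It also fails if it takes over 72 s, if anything falls off the work surface, if the arm or the gripper's body presses on something with over 40 N, if the wrist force passes 120 N, or if a joint passes its speed limit or range.

## Robot

A 6-joint arm with a two-finger parallel gripper is mounted at the origin on the work surface. World frame = base frame: x ahead of the robot, y to its left, z up, the work surface at z = 0. Lengths are in m, angles in degrees, forces in N, time in s.
With the tool pointing down it reaches from about 0.3 to 0.75 m from the base axis. Payload 8.5 kg.
Tool frame: the origin (TCP) lies at the very end of the fingers, on their centre line; the grasp point (between the pads) lies 19 mm behind it; z points along the fingers, y is the line along which they close (so a half turn about z gives the same grasp; the last joint's range is limited). The gripper opens to 85 mm and grips with 20 to 120 N. Pads are 22 mm wide; open, the fingers measure 114 mm over their backs; the gripper's body (76 mm by 85 mm) begins 54 mm behind the grasp point. The pads swing forward as they close: fully open they stand 13 mm farther back than shut.
Start: joints at [-88.826, 21.807, 74.336, -0, 83.858, -12.336], TCP at [0.128, -0.535, 0.231] pointing down, gripper open.
Joint ranges: [-178.18, 178.18], [-50.72, 133.34], [12.68, 142.11], [-81.47, 261.47], [9.98, 163.14], [-165.26, 165.26]. Speed limits (degrees/s): [136.94, 136.94, 180, 180, 180, 180].

## Interface

Orientations are given as a 3x3 rotation matrix whose columns are the frame's x, y, z axes.
In Python, from rig import observe, cams, ticket gives the robot as it stands.
- The arm moves only by the tool move_arm, never from a script. Its arguments are lists of equal length, an entry for each row: "jaw": the finger opening in cm, from 0 to 8.54; "dp": the shift along the tool's x, y, z in cm, a list of three; "turn": the turn, a rotation vector about the tool's x, y, z in rad, a list of three. In form: {"jaw": [jaw, ...], "dp": [[tx, ty, tz], ...], "turn": [[wx, wy, wz], ...]}. A call has 1 to 12 rows; each row shifts and turns the commanded pose from where the row before left it, along the tool's axes as they then stand; what a row does not reach is not made up. A row lasts 1/12 s, in which the tool goes at most 41.7 mm and 7.16 degrees, less where a joint would pass 70% of its speed; a pose out of reach is approached as far as the arm can. A call is refused whole if a number of a shift passes 4.17 or a number of a turn 0.125, either way. A call with a gripper value outside its range is refused whole. The fingers move at their own pace and stop on an object; "force" is the grip in N (left out, the last holds). Time passes only in rows, so rows that do not move let the fingers close. It gives the time, the measured TCP pose, the force, the opening and the grip force at its end, in the units of the state.
- observe(): the state, without advancing time (a new reading comes with each control period).
- cams.get_image(name): name is "side" or "top"; returns (picture, depth): 400x640x3 uint8, red, green, blue; 400x640 float32, m along the optical axis (not along the pixel's ray), 0 where there is no reading.
- cams.calibration(name): a dict with "vertical_fov" (degrees; the focal length in pixels is half the picture's height over the tangent of half this angle, whatever the lens; pixels are square), "cx", "cy" (the principal point, pixels), "view" (4x4, takes a point from world to camera coordinates). Camera axes: x right, y up, looking along -z (the intrinsics and any distortion apply to the point x, -y, -z); pixel columns grow to the right and rows downward; lengths in m; the calibration is good to about 2 mm. A picture is of the moment at which its call begins. calibration takes no time and is no camera call.
- ticket.close_job(): hands the job in; it is judged then, once.
Trained networks look in the newest picture that a camera, given by its name, has taken for a name from the list of things; names that differ only in an ending like _2 or _b are one class to them, and where a whole thing is asked for, a point or a joint stands for the part that bears it (a point fixed in the world has none). Each returns a list of dicts, best first, with "p" (0 to 1); they miss things now and then, are a little off and sometimes report something else, mostly with a low value. They report only what shows in the picture. A call takes as long as a camera call.
- cams.spot_in(camera, query): "box" ([centre column, centre row, width, height] as shares, 0 to 1, of the picture: columns of its width, rows of its height, round what is visible of it).
- cams.outline_of(camera, query): "mask" (400x640 bool, what is visible of it) and "box" ([centre column, centre row, width, height] as shares, 0 to 1, of the picture: columns of its width, rows of its height, round what is visible of it).
- cams.mark_of(camera, query): "location" ([column, row] as shares, 0 to 1, of the picture: columns of its width, rows of its height: a listed point, or the origin of a listed thing).
The state is a dict: "time_s": time; "q": joint angles; "qvel": joint speeds; "joint_efforts": joint torques, N m; "position": TCP position; "tool_rot": TCP orientation; "ft_force": force on the tool from outside, world axes, zero at the start; "wrist_torque": the same for the moment, N m; "grip_width": finger opening in m; "gripper_force": force on a finger pad.
Only numpy, scipy, OpenCV 4.12 (cv2) and the standard library are available. Lean on these libraries where they do the work, as an engineer would, in place of code of your own. Each camera call takes 0.05 s, during which the arm holds its last target. There are 200 camera calls.

## Working session

There is one attempt and no reset: what is moved stays moved. The work goes in short steps, Python scripts to look and compute and a tool call to move; the robot and the scene stay as the last step left them, time stands still between calls to the robot, and variables do not carry over. Pictures are saved under pics/ and viewed, at most 10 in all, crops included, and the job is handed in when it is done.

Besides the shell and the picture viewer there is one more tool, called after "Emit:" as name(argument=value, ...), one argument or row to a line, values as JSON. move_arm: Moves the arm, as the interface text tells. Its arguments: {"type":"object","properties":{"jaw":{"type":"array","items":{"type":"number"}},"dp":{"type":"array","items":{"type":"array","items":{"type":"number"}}},"turn":{"type":"array","items":{"type":"array","items":{"type":"number"}}},"force":{"type":"number"}},"required":["jaw","dp","turn"]}

```bash
mkdir -p pics; cat > h.py <<'E'
import numpy as np, cv2
from rig import observe, cams, ticket
def K(n):
    c=cams.calibration(n); f=200/np.tan(np.radians(c["vertical_fov"])/2); return c,f
def ray(n,col,row):
    c,f=K(n); V=np.array(c["view"]); R=V[:3,:3];t=V[:3,3]
    d=np.array([(col-c["cx"])/f,-(row-c["cy"])/f,-1.]); return -R.T@t, R.T@d
def px(n,P):
    c,f=K(n); V=np.array(c["view"]); p=V[:3,:3]@np.array(P)+V[:3,3]
    return np.array([c["cx"]+f*p[0]/-p[2], c["cy"]-f*p[1]/-p[2]])
def tri(a,b):
    (o1,d1),(o2,d2)=a,b
    A=np.c_[d1,-d2]; s=np.linalg.lstsq(A,o2-o1,rcond=None)[0]
    p,q=o1+s[0]*d1,o2+s[1]*d2; return (p+q)/2, np.linalg.norm(p-q)
E
python3 - <<'E'
from h import *
np.set_printoptions(precision=4,suppress=True)
ims=[]
for n in("side","top"):
    im,d=cams.get_image(n); np.save(f"d_{n}.npy",d); cv2.imwrite(f"pics/{n}0.png",im[...,::-1])
    c=cams.calibration(n); print(n,{k:v for k,v in c.items() if k!="view"}, ray(n,320,200))
    print((d>0).mean())
R={}
for q in("key_grip","key_tip","stand","printer","lock_mouth","latch","sanitizer","tape_dispenser","stapler"):
    for n in("side","top"):
        r=cams.mark_of(n,q)
        for x in r[:2]:
            u,v=x["location"][0]*640,x["location"][1]*400; print(q,n,round(x["p"],2),round(u,1),round(v,1))
        if r: R[q,n]=ray(n,r[0]["location"][0]*640,r[0]["location"][1]*400)
    if (q,"side") in R and (q,"top") in R: print("  ->",*tri(R[q,"side"],R[q,"top"]))
print(observe())
E
```

```text
side {'vertical_fov': 51.466585710563024, 'cx': 320.89911730622, 'cy': 204.0095372689267} (array([ 0.429 , -1.0295,  0.7301]), array([ 0.1154,  0.8466, -0.5197]))
0.995875
top {'vertical_fov': 44.198107765858914, 'cx': 320.81124232414606, 'cy': 193.7003557911437} (array([ 0.4167, -0.0018,  1.4286]), array([ 0.1159,  0.0151, -0.9932]))
0.995921875
key_grip side 0.7 318.0 248.7
key_grip top 0.69 396.2 212.7
  -> [ 0.5417 -0.1925  0.0707] 0.008178759039598707
key_tip side 0.5 317.4 265.3
stand side 0.55 318.9 268.8
stand side 0.54 377.4 219.9
stand top 0.92 395.6 214.6
  -> [ 0.5424 -0.1994  0.0092] 0.007234285296845616
printer side 0.88 313.6 198.8
printer side 0.64 297.9 371.9
printer top 0.96 269.7 201.1
printer top 0.65 394.7 214.9
  -> [0.5729 0.1665 0.0028] 0.005643114941528167
lock_mouth side 0.74 308.5 178.6
lock_mouth top 0.75 282.9 205.4
  -> [0.5511 0.118  0.108 ] 0.004516631144755187Traceback (most recent call last):
  File "<stdin>", line 11, in <module>
ValueError: it knows: key_grip, key_tip, lock_mouth, printer, sanitizer, stand, stapler, tape_dispenser
```

View pics/top0.png

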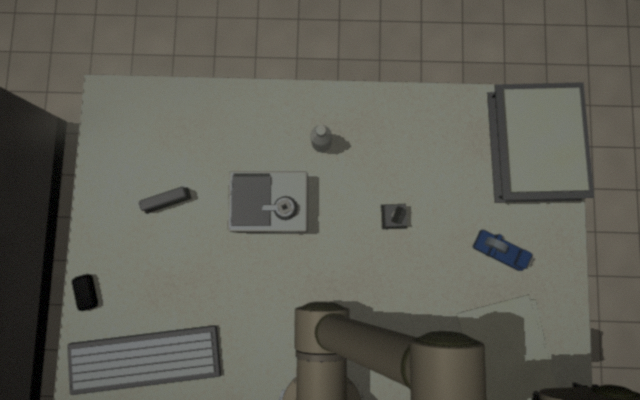

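View pics/side0.png

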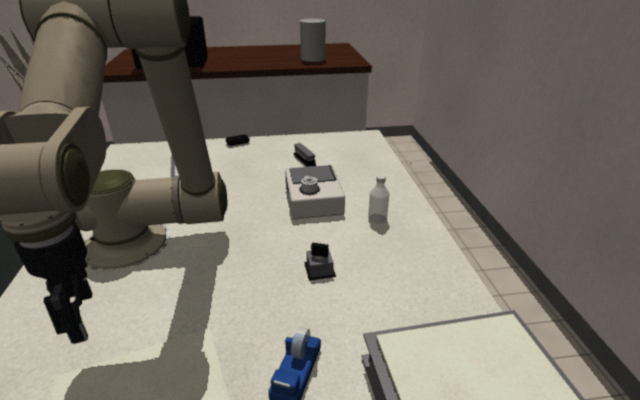

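```bash
python3 - <<'E'
from h import *
np.set_printoptions(precision=4,suppress=True)
def pts(n,d,m):
    v,u=np.where(m&(d>0)); P=[]
    c,f=K(n);V=np.array(c["view"]);R=V[:3,:3];t=V[:3,3]
    z=d[v,u]; X=np.c_[(u-c["cx"])/f*z,-(v-c["cy"])/f*z,-z]
    return (X-t)@R, u,v
for n in("top","side"):
    d=np.load(f"d_{n}.npy")
    # desk plane check
    P,u,v=pts(n,d,np.ones_like(d,bool)); s=(abs(P[:,2])<.012)
    print(n,"desk z",np.percentile(P[s,2],[5,50,95]))
    for q in("key_grip","stand","printer","lock_mouth","sanitizer","tape_dispenser","stapler"):
        for r in cams.outline_of(n,q)[:1] if q!="lock_mouth" else []:
            P,u,v=pts(n,d,r["mask"])
            zt=np.percentile(P[:,2],97); T=P[P[:,2]>zt-.006]
            b=cv2.minAreaRect((T[:,:2]*1000).astype(np.float32))
            print(q,n,round(r["p"],2),len(P),"z",zt,"mean",T[:,:2].mean(0),"rect mm",np.round(b[0],1),np.round(b[1],1),round(b[2],1), "bbox",P.min(0),P.max(0))
    if n=="top":
        P,u,v=pts(n,d,np.ones_like(d,bool))
        near=(np.hypot(P[:,0]-.551,P[:,1]-.118)<.035)&(abs(P[:,2]-.104)<.006)
        print("hub",near.sum(),P[near].mean(0),cv2.minEnclosingCircle((P[near,:2]*1000).astype(np.float32)))
im=cv2.imread("pics/top0.png"); cv2.imwrite("pics/c1.png",np.hstack([cv2.resize(im[170:240,248:318],(400,400),interpolation=2),cv2.resize(im[180:250,361:431],(400,400),interpolation=2)]))
o=observe();print(o["position"],o["time_s"],o["grip_width"],o["tool_rot"])
E
```

```text
top desk z [-0.0055 -0.0004  0.0051]
key_grip top 0.6 125 z 0.08731954799680129 mean [ 0.5412 -0.1928] rect mm [ 542.2 -192.9] [13.7 42.4] 68.0 bbox [ 0.5208 -0.2094  0.0376] [ 0.564  -0.18    0.0885]
stand top 0.78 528 z 0.05088582295939616 mean [ 0.542  -0.1936] rect mm [ 542.1 -192.8] [60.1 59.6] 4.3 bbox [ 0.5066 -0.2315 -0.0055] [ 0.5777 -0.1568  0.0862]
printer top 0.61 4926 z 0.10176586972034775 mean [0.5512 0.1156] rect mm [551.8 114.6] [49.3 49.6] 46.5 bbox [ 0.4829  0.0526 -0.0099] [0.6688 0.2895 0.1122]
sanitizer top 0.95 448 z 0.15226312600739966 mean [0.7547 0.022 ] rect mm [754.7  21.8] [26.9 24. ] 1.5 bbox [ 0.7248 -0.0048  0.013 ] [0.7802 0.0521 0.1554]
tape_dispenser top 0.59 1216 z 0.08346036959308614 mean [ 0.467  -0.4677] rect mm [ 467.7 -467.6] [46. 20.] 63.5 bbox [ 0.4011 -0.5898 -0.0028] [ 0.5078 -0.4176  0.0919]
stapler top 0.77 828 z 0.05537805910536527 mean [0.5711 0.4666] rect mm [570. 467.] [ 31.6 132. ] 20.7 bbox [ 0.5307  0.3979 -0.0062] [0.6139 0.553  0.0591]
hub 234 [0.5514 0.116  0.1028] ((551.4179077148438, 115.21692657470703), 25.62700653076172)
sid
[... 444 characters left out ...]
2.1] [49.3 51.3] 52.9 bbox [ 0.4794  0.0474 -0.0024] [0.6547 0.2692 0.107 ]
sanitizer side 0.77 760 z 0.14952197353948232 mean [0.7505 0.0183] rect mm [753.   19.2] [25.5 25.3] 37.5 bbox [ 0.7221 -0.0118  0.0026] [0.7799 0.0358 0.1523]
tape_dispenser side 0.66 2341 z 0.08357721350849022 mean [ 0.4631 -0.4736] rect mm [ 463.7 -471.5] [39.1 20.4] 64.3 bbox [ 0.3944 -0.5725 -0.0017] [ 0.508  -0.3862  0.0873]
stapler side 0.82 347 z 0.05393033976733954 mean [0.5669 0.4619] rect mm [567.2 463.8] [ 34.  131.1] 19.9 bbox [ 0.5287  0.3943 -0.0035] [0.6024 0.6493 0.0554]
[ 0.1285 -0.5348  0.2313] 1.2 0.08525301146080211 [[ 0.9723  0.2336 -0.    ]
 [ 0.2336 -0.9723 -0.    ]
 [-0.      0.     -1.    ]]
```

View pics/c1.png

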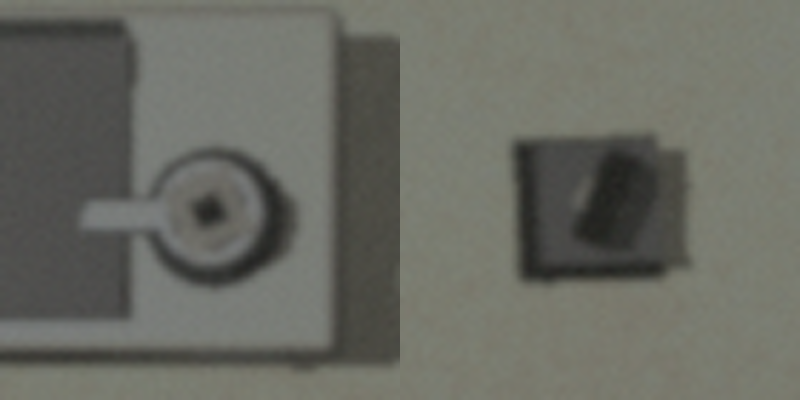

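Emit:
move_arm(
  jaw=[5,5,5,5,5,5,5,5,5,5,5,5],
  dp=[
    [3.4,-1.65,0],
    [3.4,-1.65,0],
    [3.4,-1.65,0],
    [3.4,-1.65,0],
    [3.4,-1.65,0],
    [3.4,-1.65,0],
    [3.4,-1.65,0],
    [3.4,-1.65,0],
    [3.4,-1.65,0],
    [3.4,-1.65,0],
    [3.4,-1.65,0],
    [3.4,-1.65,0],
  ],
  turn=[
    [0,0,0],
    [0,0,0],
    [0,0,0],
    [0,0,0],
    [0,0,0],
    [0,0,0],
    [0,0,0],
    [0,0,0],
    [0,0,0],
    [0,0,0],
    [0,0,0],
    [0,0,0],
  ],
  force=60,
)

```text
time_s: 2.2
position: [0.4802, -0.2454, 0.2315]
tool_rot: [[0.972, 0.234, 0.0], [0.234, -0.972, -0.0], [0.0, 0.0, -1.0]]
ft_force: [-0.1, -1.0, 0.7]
grip_width: 0.0498
gripper_force: 0.0
```

Emit:
move_arm(
  jaw=[5,5,5,5,5,5,5,5,5,5,5,5],
  dp=[
    [0,0,0],
    [0,0,0],
    [0,0,0],
    [0,0,0],
    [0,0,0],
    [0,0,0],
    [0,0,0],
    [0,0,0],
    [0,0,0],
    [0,0,0],
    [0,0,0],
    [0,0,0],
  ],
  turn=[
    [0,0,-0.12],
    [0,0,-0.12],
    [0,0,-0.12],
    [0,0,-0.12],
    [0,0,-0.12],
    [0,0,-0.12],
    [0,0,-0.12],
    [0,0,-0.12],
    [0,0,-0.12],
    [0,0,-0.12],
    [0,0,-0.12],
    [0,0,-0.12],
  ],
)

```text
time_s: 3.2
position: [0.4789, -0.2469, 0.2313]
tool_rot: [[-0.111, 0.994, 0.0], [0.994, 0.111, -0.0], [-0.0, 0.0, -1.0]]
ft_force: [-1.1, -0.5, -0.4]
grip_width: 0.0501
gripper_force: 0.0
```

Emit:
move_arm(
  jaw=[5,5,5,5,5,5,5,5,5,5],
  dp=[
    [0,0,0],
    [0,0,0],
    [0,0,0],
    [0,0,0],
    [0,0,0],
    [0,0,0],
    [0,0,0],
    [0,0,0],
    [0,0,0],
    [0,0,0],
  ],
  turn=[
    [0,0,-0.12],
    [0,0,-0.12],
    [0,0,-0.12],
    [0,0,-0.12],
    [0,0,-0.12],
    [0,0,-0.12],
    [0,0,-0.12],
    [0,0,-0.12],
    [0,0,-0.12],
    [0,0,0],
  ],
)

```text
time_s: 4.03
position: [0.4789, -0.2469, 0.2313]
tool_rot: [[-0.928, 0.372, 0.0], [0.372, 0.928, -0.0], [-0.0, 0.0, -1.0]]
ft_force: [0.3, 0.7, 0.9]
grip_width: 0.0499
gripper_force: 0.0
```

```bash
python3 - <<'E'
from h import *
from scipy.optimize import least_squares
np.set_printoptions(precision=4,suppress=True)
o=observe(); R=np.array(o["tool_rot"]); p=np.array(o["position"]); print(p,"yaw x",np.degrees(np.arctan2(R[1,0],R[0,0])),o["q"],o["time_s"],o["grip_width"])
print("dp cm to key xy (541.5,-194):",R.T@(np.array([.5415,-.194,p[2]])-p)*100)
# hole fit in top view (average frames): predict pixel intensity on world plane z=.104, centre near (.5512,.1155)
def fit(n,x0,y0,ims):
    im=np.mean([cv2.cvtColor(i,cv2.COLOR_RGB2GRAY).astype(float) for i in ims],0)
    c=px(n,[x0,y0,.104]); u0,v0=np.round(c).astype(int); w=6
    g=im[v0-w:v0+w+1,u0-w:u0+w+1]; S=7
    uu,vv=np.meshgrid(np.arange(-w-.5+.5/S,w+.5,1/S)+u0,np.arange(-w-.5+.5/S,w+.5,1/S)+v0)
    W=[]
    o,_=ray(n,0,0)
    cc,f=K(n); Rm=np.array(cc["view"])[:3,:3]
    D=np.stack([(uu-cc["cx"])/f,-(vv-cc["cy"])/f,-np.ones_like(uu)],-1)@Rm
    s=(.104-o[2])/D[...,2]; X=o[0]+s*D[...,0]; Y=o[1]+s*D[...,1]
    best=None
    for a0 in np.arange(0,90,15):
        def model(q):
            dx,dy,a,b0,b1,sg=q[:6]
            ca,sa=np.cos(np.radians(a)),np.sin(np.radians(a))
            x=(X-x0-dx/1e3);y=(Y-y0-dy/1e3); r=np.hypot(x,y)
            e=np.maximum(abs(ca*x+sa*y),abs(-sa*x+ca*y))*1e3
            ins=1/(1+np.exp((e-7.0)*4)); 
            m=b0*(1-ins)+b1*ins
            m=cv2.GaussianBlur(m,(0,0),max(.2,abs(sg))*S)
            m=m.reshape(2*w+1,S,2*w+1,S).mean((1,3))
            rr=r.reshape(2*w+1,S,2*w+1,S).mean((1,3))
            return ((m-g)*(rr<.013)).ravel()
        r=least_squares(model,[0,0,a0,g.max(),g.min(),.6],x_scale=[1,1,5,10,10,.2],diff_step=1e-3)
        print(n,a0,r.cost,r.x)
for n,x0,y0 in(("top",.5512,.1155),("side",.5485,.1115)):
    ims=[cams.get_image(n)[0] for _ in range(8)]
    if n=="top" : cv2.imwrite("pics/top1.png",ims[0][...,::-1])
    fit(n,x0,y0,ims)
E
```

```text
[ 0.4789 -0.2469  0.2313] yaw x 158.14077468508378 [ -39.869    20.6822   76.1051    0.0017   83.2094 -108.01  ] 4.0333 0.0499122156939727
dp cm to key xy (541.5,-194): [-3.8355  7.2404  0.0003]
top 0 143.5887643325334 [ -0.3349  -0.8271  27.4704 113.6902  45.2262   0.8767]
top 15 143.58875805286647 [ -0.3349  -0.827   27.4715 113.6899  45.2267   0.8766]
top 30 143.58875703582456 [ -0.335   -0.8271  27.4718 113.6899  45.2268   0.8766]
top 45 143.58875877913655 [ -0.3349  -0.8271  27.4714 113.6897  45.2272   0.8766]
top 60 143.58875614749613 [ -0.3349  -0.8271  27.4722 113.6899  45.2267   0.8766]
top 75 143.5910393827368 [ -0.3352  -0.8283 117.557  113.6912  45.2237   0.8768]
side 0 2014.1182998349714 [  0.3286   4.8521   4.67   136.987   82.2492   0.8132]
side 15 1952.9484328077194 [  0.3247   4.8467  17.452  137.2699  82.3029   0.7871]
side 30 1751.7329730504732 [  0.387    4.7722  18.0074 138.8144  84.1197   0.5312]
side 45 1893.5142991308521 [  0.2672   4.7669  38.1337 139.4198  77.128    0.8166]
side 60 1991.6095777553878 [  0.2681   4.7682  57.4673 138.0701  79.7053   0.8294]
side 75 2126.746794162905 [  0.2197   4.7021  74.7169 136.2463  81.1348   0.839 ]
```

Emit:
move_arm(
  jaw=[5,5,5,5,5,5,5,5,5,5,5],
  dp=[
    [-1.28,2.41,0],
    [-1.28,2.41,0],
    [-1.28,2.41,0],
    [0,0,2.5],
    [0,0,2.5],
    [0,0,2.5],
    [0,0,2],
    [0,0,2],
    [0,0,0],
    [0,0,0],
    [0,0,0],
  ],
  turn=[
    [0,0,0],
    [0,0,0],
    [0,0,0],
    [0,0,0],
    [0,0,0],
    [0,0,0],
    [0,0,0],
    [0,0,0],
    [0,0,0],
    [0,0,0],
    [0,0,0],
  ],
)

```text
time_s: 5.75
position: [0.5423, -0.1947, 0.1176]
tool_rot: [[-0.926, 0.376, 0.002], [0.376, 0.926, -0.001], [-0.002, -0.0, -1.0]]
ft_force: [0.1, -0.5, 0.3]
grip_width: 0.0499
gripper_force: 0.0
```

```bash
python3 - <<'E'
from h import *
o=observe(); print(o["position"],o["tool_rot"])
a,_=cams.get_image("top"); b,_=cams.get_image("side")
p=np.array(o["position"]); print(px("side",p),px("top",p),px("side",[.5412,-.1939,.067]))
def crop(im,c,w=40): u,v=np.round(c).astype(int); return cv2.resize(im[v-w:v+w,u-w:u+w,::-1],(400,400),interpolation=2)
cv2.imwrite("pics/c2.png",np.hstack([crop(a,px("top",p)),crop(b,px("side",p))]))
E
```

```text
[ 0.54229357 -0.19473816  0.11758829] [[-9.26476359e-01  3.76349366e-01  1.64653438e-03]
 [ 3.76348182e-01  9.26477774e-01 -9.89755319e-04]
 [-1.89797130e-03 -2.97314684e-04 -9.99998155e-01]]
[319.89564133 234.19607373] [399.46139139 212.42656872] [319.47046183 250.00781607]
```

View pics/c2.png

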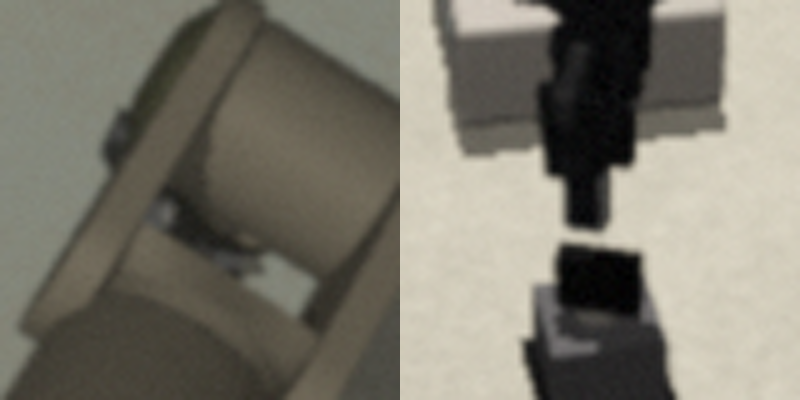

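Emit:
move_arm(
  jaw=[5,5,5,5,5,5,5],
  dp=[
    [0,0,1.5],
    [0,0,1.5],
    [0,0,1.5],
    [0,0,1.0],
    [0,0,0.7],
    [0,0,0],
    [0,0,0],
  ],
  turn=[
    [0,0,0],
    [0,0,0],
    [0,0,0],
    [0,0,0],
    [0,0,0],
    [0,0,0],
    [0,0,0],
  ],
)

```text
time_s: 6.43
position: [0.542, -0.1945, 0.0548]
tool_rot: [[-0.927, 0.376, 0.001], [0.376, 0.927, -0.0], [-0.001, -0.0, -1.0]]
ft_force: [0.4, 0.0, -0.8]
grip_width: 0.0496
gripper_force: 0.0
```

Emit:
move_arm(
  jaw=[2.5,2.0,1,1,1,1,1,1,1,1],
  dp=[
    [0,0,0],
    [0,0,0],
    [0,0,0],
    [0,0,0],
    [0,0,0],
    [0,0,0],
    [0,0,0],
    [0,0,0],
    [0,0,0],
    [0,0,0],
  ],
  turn=[
    [0,0,0],
    [0,0,0],
    [0,0,0],
    [0,0,0],
    [0,0,0],
    [0,0,0],
    [0,0,0],
    [0,0,0],
    [0,0,0],
    [0,0,0],
  ],
  force=50,
)

```text
time_s: 7.27
position: [0.542, -0.1946, 0.055]
tool_rot: [[-0.926, 0.376, 0.001], [0.376, 0.926, -0.001], [-0.001, -0.0, -1.0]]
ft_force: [-0.9, 0.6, 6.3]
grip_width: 0.0132
gripper_force: 49.0
```

```bash
python3 - <<'E'
from h import *
o=observe(); print(o["position"],o["ft_force"],o["wrist_torque"],o["grip_width"],o["gripper_force"],o["time_s"])
E
```

```text
[ 0.5419993  -0.19457168  0.05504145] [-0.89789732  0.58002577  6.30387094] [0.11170358 0.14101016 0.00327672] 0.013219374220365383 48.979103565216064 7.2667
```

Emit:
move_arm(
  jaw=[1,1,1,1,1,1,1,1,1,1,1,1],
  dp=[
    [0,0,-0.5],
    [0,0,-1],
    [0,0,-1.5],
    [0,0,-1.5],
    [0,0,-1.5],
    [0,0,-1.5],
    [0,0,-1.5],
    [0,0,-1.5],
    [0,0,-1.5],
    [0,0,-1.5],
    [0,0,0],
    [0,0,0],
  ],
  turn=[
    [0,0,0],
    [0,0,0],
    [0,0,0],
    [0,0,0],
    [0,0,0.118],
    [0,0,0.118],
    [0,0,0.118],
    [0,0,0.118],
    [0,0,0.118],
    [0,0,0.118],
    [0,0,0],
    [0,0,0],
  ],
)

```text
time_s: 8.27
position: [0.5417, -0.1944, 0.1899]
tool_rot: [[-0.462, 0.887, 0.001], [0.887, 0.462, -0.001], [-0.001, 0.001, -1.0]]
ft_force: [0.5, -0.3, -1.5]
grip_width: 0.013
gripper_force: 48.7
```

Emit:
move_arm(
  jaw=[1,1,1,1,1,1,1,1,1,1,1,1],
  dp=[
    [1.5,0.84,0],
    [2.4,1.34,0],
    [2.6,1.45,0],
    [2.6,1.45,0],
    [2.6,1.45,0],
    [2.6,1.45,0],
    [2.6,1.45,0],
    [2.6,1.45,0],
    [2.6,1.45,0],
    [2.6,1.45,0],
    [2.3,1.3,0],
    [0,0,0],
  ],
  turn=[
    [0,0,0],
    [0,0,0],
    [0,0,0],
    [0,0,0],
    [0,0,0],
    [0,0,0],
    [0,0,0],
    [0,0,0],
    [0,0,0],
    [0,0,0],
    [0,0,0],
    [0,0,0],
  ],
)

```text
time_s: 9.27
position: [0.5508, 0.1188, 0.1881]
tool_rot: [[-0.466, 0.885, -0.002], [0.885, 0.466, 0.001], [0.002, -0.001, -1.0]]
ft_force: [0.7, -0.1, -1.2]
grip_width: 0.0133
gripper_force: 48.8
```

```bash
python3 - <<'E'
from h import *
np.set_printoptions(precision=4,suppress=True)
o=observe(); p=np.array(o["position"]); R=np.array(o["tool_rot"]); print(p,R,o["ft_force"],o["grip_width"],o["gripper_force"],o["time_s"])
a,_=cams.get_image("top"); b,db=cams.get_image("side")
for q in("key_grip","key_tip"):
  for n in("side","top"):
    for x in cams.mark_of(n,q)[:2]: print(q,n,x["p"],np.array(x["location"])*[640,400])
g=p+R@[0,0,-.012]; t=p+R@[0,0,.042]
print("pred grip",px("side",g),px("top",g),"tip",px("side",t),"mouth",px("side",[.5509,.1147,.104]),px("side",[.5488,.1127,.104]))
def crop(im,c,w,W): u,v=np.round(c).astype(int); print(u-w,v-w); return cv2.resize(im[v-w:v+w,u-w:u+w,::-1],(W,W),interpolation=2)
cv2.imwrite("pics/c3.png",crop(b,px("side",t),30,600)); np.save("db.npy",db)
E
```

```text
[0.5508 0.1188 0.1881] [[-0.4661  0.8847 -0.0022]
 [ 0.8847  0.4661  0.0013]
 [ 0.0022 -0.0014 -1.    ]] [ 0.665  -0.0531 -1.2459] 0.013262644337894505 48.8454133272171 9.2667
key_grip side 0.64 [308.992 152.68 ]
key_tip side 0.43 [308.672 168.12 ]
key_tip side 0.22 [315.008 197.6  ]
pred grip [308.5732 151.6399] [279.3052 202.5549] tip [308.8185 167.5603] mouth [309.2565 180.1184] [308.6659 180.4645]
279 138
```

View pics/c3.png

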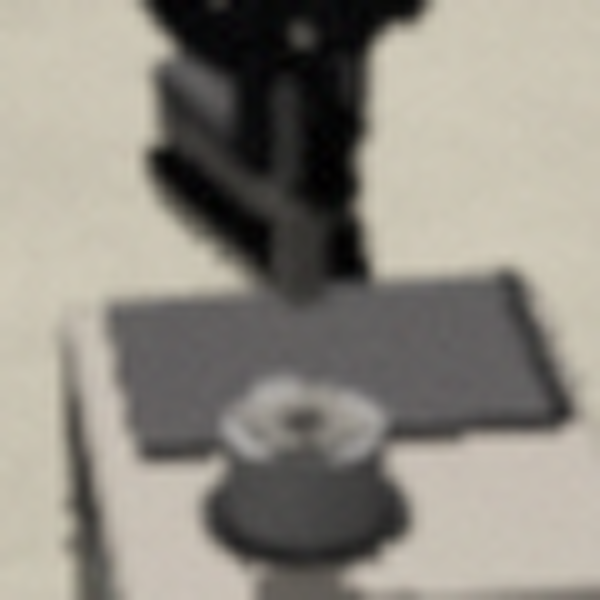

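```bash
python3 - <<'E'
from h import *
from scipy.optimize import least_squares
np.set_printoptions(precision=4,suppress=True)
o=observe(); p=np.array(o["position"]); R=np.array(o["tool_rot"])
n="side"; D=[];G=[]
for _ in range(8): a,d=cams.get_image(n); D.append(d); G.append(a)
D=np.array(D); d=np.median(D,0); print("depth sd",np.median(D[:,150:200,290:330].std(0)))
c,f=K(n);V=np.array(c["view"]);Rc=V[:3,:3];t=V[:3,3]
vv,uu=np.mgrid[0:400,0:640]
P=(np.stack([(uu-c["cx"])/f*d,-(vv-c["cy"])/f*d,-d],-1)-t)@Rc
np.save("Pside.npy",P)
L=(P-p)@R   # tool frame coords
for v in range(146,172,2):
    print(v,[ "%.0f/%.0f/%.0f"%tuple(L[v,u]*1e3) for u in range(302,317)])
Q=P[170:205,295:325].reshape(-1,3); m=(Q[:,2]>.076)&(Q[:,2]<.099)&(np.hypot(Q[:,0]-.55,Q[:,1]-.114)<.032)&(Q[:,1]<.108); Q=Q[m]
r=least_squares(lambda s:np.hypot(Q[:,0]-s[0],Q[:,1]-s[1])-.026,[.55,.114],loss="soft_l1",f_scale=.001); print("hub side",len(Q),r.x,np.std(r.fun))
E
```

```text
depth sd 0.0026811638
146 ['6/-21/-35', '-1/-22/-38', '-6/-21/-39', '-4/-17/-38', '-11/-18/-40', '-10/-13/-39', '-8/-9/-37', '3/2/-30', '3/6/-29', '-3/5/-32', '-9/5/-34', '-11/7/-34', '-10/12/-32', '-6/18/-29', '400/300/189']
148 ['6/-21/-29', '3/-19/-29', '-5/-21/-32', '-5/-18/-32', '-6/-15/-31', '-10/-14/-33', '-8/-9/-31', '-7/-5/-29', '-11/-3/-30', '-11/-0/-30', '-12/3/-29', '-11/7/-27', '-9/12/-26', '-6/18/-23', '381/288/189']
150 ['8/-20/-21', '2/-20/-23', '-5/-21/-26', '-5/-18/-25', '-6/-15/-25', '-10/-14/-26', '-10/-10/-25', '-13/-8/-26', '-18/-8/-28', '-20/-6/-28', '-19/-2/-26', '-19/1/-26', '-20/5/-25', '-6/18/-16', '364/276/189']
152 ['6/-22/-16', '3/-20/-16', '-4/-21/-19', '-4/-17/-18', '-6/-15/-18', '-10/-14/-19', '-10/-10/-18', '-13/-9/-20', '-17/-8/-21', '-19/-6/-21', '-19/-2/-20', '-20/1/-19', '-19/5/-18', '-6/18/-10', '347/264/188']
154 ['290/159/148', '2/-21/-10', '-5/-22/-13', '-8/-20/-14', '-5/-14/-11', '-10/-14/-13', '-9/-10/-12', '-12/-8/-12', '-15/-7/-13', '-20/-6/-15', '-20/-3/-14', '-21/0/-13', '-20/5/-12', '333/249/188', '332/253/189']
156 ['299/164/161', '29
[... 985 characters left out ...]
/178', '255/200/189']
166 ['274/147/189', '271/150/189', '267/152/188', '263/154/187', '131/73/109', '2/-7/34', '-5/-8/31', '-3/-3/33', '-5/-0/33', '-4/4/34', '237/169/181', '238/174/183', '239/180/185', '237/183/185', '115/104/112']
168 ['131/56/113', '129/59/113', '127/62/112', '126/66/113', '122/67/112', '2/-7/41', '-3/-7/39', '-4/-4/39', '-4/-0/40', '112/81/112', '111/85/113', '111/88/114', '107/90/113', '105/93/112', '102/95/112']
170 ['119/48/113', '115/50/112', '114/53/112', '112/56/112', '109/58/112', '110/63/114', '109/66/114', '106/68/113', '102/70/113', '101/74/113', '100/77/114', '97/79/113', '96/82/113', '93/85/113', '91/87/113']
hub side 95 [0.5489 0.1161] 0.0008101398202409861
```

Emit:
move_arm(
  jaw=[1,1,1,1,1,1,1,1,1],
  dp=[
    [-0.19,-0.1,0],
    [-0.18,-0.1,0],
    [0,0,1],
    [0,0,1],
    [0,0,1],
    [0,0,0.6],
    [0,0,0],
    [0,0,0],
    [0,0,0],
  ],
  turn=[
    [0,0,0],
    [0,0,0],
    [0,0,0],
    [0,0,0],
    [0,0,0],
    [0,0,0],
    [0,0,0],
    [0,0,0],
    [0,0,0],
  ],
)

```text
time_s: 10.72
position: [0.5519, 0.1106, 0.1536]
tool_rot: [[-0.459, 0.888, 0.001], [0.888, 0.459, 0.0], [-0.0, 0.0, -1.0]]
ft_force: [-0.7, -1.2, -0.4]
grip_width: 0.0129
gripper_force: 48.9
```

```bash
python3 - <<'E'
from h import *
np.set_printoptions(precision=4,suppress=True)
o=observe(); p=np.array(o["position"]); R=np.array(o["tool_rot"]); print(p,R,o["ft_force"],o["time_s"])
b,_=cams.get_image("side"); t=p+R@[0,0,.042]
u,v=np.round(px("side",t)).astype(int);print(u,v,px("side",t))
cv2.imwrite("pics/c4.png",cv2.resize(b[v-20:v+20,u-20:u+20,::-1],(600,600),interpolation=2))
E
```

```text
[0.5519 0.1106 0.1536] [[-0.4592  0.8883  0.0005]
 [ 0.8883  0.4592  0.    ]
 [-0.0002  0.0005 -1.    ]] [-0.6516 -1.1579 -0.4061] 10.7167
310 179 [309.6796 178.6019]
```

View pics/c4.png

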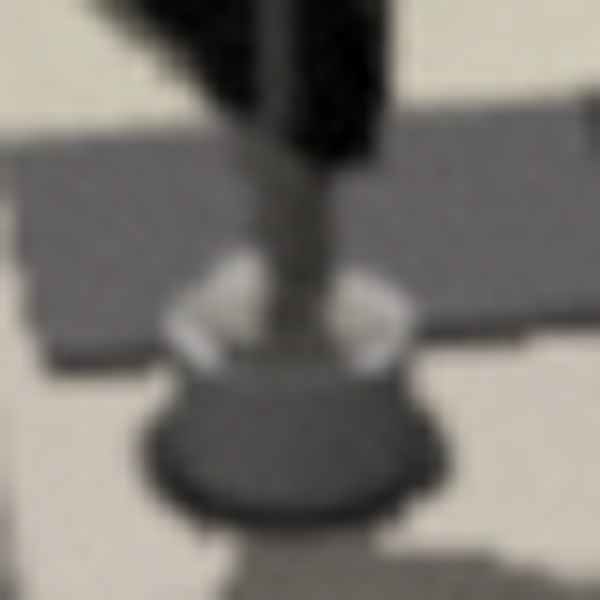

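Emit:
move_arm(
  jaw=[1,1,1,1,1,1,1],
  dp=[
    [0.21,0.04,0],
    [0.2,0.04,0],
    [0,0,0.3],
    [0,0,0.2],
    [0,0,0],
    [0,0,0],
    [0,0,0],
  ],
  turn=[
    [0,0,0],
    [0,0,0],
    [0,0,0],
    [0,0,0],
    [0,0,0],
    [0,0,0],
    [0,0,0],
  ],
)

```text
time_s: 11.35
position: [0.5505, 0.1145, 0.1483]
tool_rot: [[-0.459, 0.888, 0.0], [0.888, 0.459, 0.0], [-0.0, 0.0, -1.0]]
ft_force: [0.2, -0.1, -0.7]
grip_width: 0.0132
gripper_force: 48.9
```

```bash
cat > o.py <<'E'
from h import *
np.set_printoptions(precision=4,suppress=True)
o=observe(); R=np.array(o["tool_rot"]); print(o["position"],"yaw",np.degrees(np.arctan2(R[1,0],R[0,0])),R[:2,2],o["ft_force"],o["wrist_torque"],o["time_s"],o["grip_width"])
E
python3 o.py
```

```text
[0.5505 0.1145 0.1483] yaw 117.32611561308379 [0. 0.] [ 0.1994 -0.1152 -0.7039] [ 0.0272 -0.0022 -0.0401] 11.35 0.013249908613756974
```

Emit:
move_arm(
  jaw=[1,1,1,1,1,1],
  dp=[
    [0,0,0.1],
    [0,0,0.1],
    [0,0,0.05],
    [0,0,0.05],
    [0,0,0],
    [0,0,0],
  ],
  turn=[
    [0,0,0],
    [0,0,0],
    [0,0,0],
    [0,0,0],
    [0,0,0],
    [0,0,0],
  ],
)

```text
time_s: 11.85
position: [0.5505, 0.1145, 0.1453]
tool_rot: [[-0.459, 0.888, -0.0], [0.888, 0.459, 0.0], [0.0, -0.0, -1.0]]
ft_force: [-0.8, -0.2, -1.1]
grip_width: 0.0133
gripper_force: 48.9
```

```bash
python3 o.py
```

```text
[0.5505 0.1145 0.1453] yaw 117.33057807481207 [-0.  0.] [-0.7936 -0.2005 -1.0752] [-0.0309  0.003   0.0035] 11.85 0.01325418792593546
```

No contact yet; continue gently.

Emit:
move_arm(
  jaw=[1,1,1,1,1],
  dp=[
    [0,0,0.05],
    [0,0,0.05],
    [0,0,0.05],
    [0,0,0.0],
    [0,0,0],
  ],
  turn=[
    [0,0,0],
    [0,0,0],
    [0,0,0],
    [0,0,0],
    [0,0,0],
  ],
)

```text
time_s: 12.27
position: [0.5505, 0.1145, 0.1438]
tool_rot: [[-0.459, 0.888, -0.0], [0.888, 0.459, 0.0], [0.0, -0.0, -1.0]]
ft_force: [-0.2, -0.1, -1.2]
grip_width: 0.0128
gripper_force: 48.9
```

Emit:
move_arm(
  jaw=[1,1,1,1,1],
  dp=[
    [0,0,0.05],
    [0,0,0.05],
    [0,0,0.0],
    [0,0,0.0],
    [0,0,0],
  ],
  turn=[
    [0,0,0],
    [0,0,0],
    [0,0,0],
    [0,0,0],
    [0,0,0],
  ],
)

```text
time_s: 12.68
position: [0.5505, 0.1145, 0.1428]
tool_rot: [[-0.459, 0.888, 0.0], [0.888, 0.459, 0.0], [-0.0, 0.0, -1.0]]
ft_force: [-0.2, 0.3, -0.7]
grip_width: 0.0138
gripper_force: 48.9
```

```bash
python3 o.py
```

```text
[0.5505 0.1145 0.1428] yaw 117.33173734138443 [0. 0.] [-0.1889  0.3037 -0.6645] [-0.0122  0.0368  0.0336] 12.6833 0.01381920049544054
```

Emit:
move_arm(
  jaw=[1,1,1,1,1,1],
  dp=[
    [0,0,0.06],
    [0,0,0.06],
    [0,0,0.06],
    [0,0,0.06],
    [0,0,0],
    [0,0,0],
  ],
  turn=[
    [0,0,0],
    [0,0,0],
    [0,0,0],
    [0,0,0],
    [0,0,0],
    [0,0,0],
  ],
)

```text
time_s: 13.18
position: [0.5505, 0.1145, 0.1404]
tool_rot: [[-0.459, 0.888, -0.0], [0.888, 0.459, 0.0], [0.0, -0.0, -1.0]]
ft_force: [0.6, -0.5, -1.3]
grip_width: 0.0132
gripper_force: 48.9
```

```bash
python3 o.py
```

```text
[0.5505 0.1145 0.1404] yaw 117.32869895794988 [-0.0001  0.    ] [ 0.5896 -0.5396 -1.2558] [0.0583 0.0346 0.0359] 13.1833 0.013179042201135121
```

Emit:
move_arm(
  jaw=[1,1,1,1,1,1,1,1],
  dp=[
    [0,0,0.1],
    [0,0,0.1],
    [0,0,0.1],
    [0,0,0.1],
    [0,0,0.1],
    [0,0,0.1],
    [0,0,0],
    [0,0,0],
  ],
  turn=[
    [0,0,0],
    [0,0,0],
    [0,0,0],
    [0,0,0],
    [0,0,0],
    [0,0,0],
    [0,0,0],
    [0,0,0],
  ],
)

```text
time_s: 13.85
position: [0.5505, 0.1145, 0.1344]
tool_rot: [[-0.459, 0.888, -0.0], [0.888, 0.459, 0.0], [0.0, -0.0, -1.0]]
ft_force: [0.2, -0.6, -1.6]
grip_width: 0.0131
gripper_force: 48.9
```

Emit:
move_arm(
  jaw=[1,1,1,1,1,1,1,1],
  dp=[
    [0,0,0.1],
    [0,0,0.1],
    [0,0,0.1],
    [0,0,0.1],
    [0,0,0.1],
    [0,0,0.1],
    [0,0,0],
    [0,0,0],
  ],
  turn=[
    [0,0,0],
    [0,0,0],
    [0,0,0],
    [0,0,0],
    [0,0,0],
    [0,0,0],
    [0,0,0],
    [0,0,0],
  ],
)

```text
time_s: 14.52
position: [0.5505, 0.1145, 0.1284]
tool_rot: [[-0.459, 0.888, -0.0], [0.888, 0.459, 0.0], [0.0, -0.0, -1.0]]
ft_force: [0.4, -0.0, -2.2]
grip_width: 0.0131
gripper_force: 48.9
```

```bash
python3 o.py
```

```text
[0.5505 0.1145 0.1284] yaw 117.32649566460401 [-0.0001  0.0001] [ 0.4007 -0.0183 -2.2329] [ 0.0753 -0.0824 -0.0271] 14.5167 0.013071606775577008
```

Emit:
move_arm(
  jaw=[1,1,1,1,1,1,1,1,1,1,1,1],
  dp=[
    [0,0,0.12],
    [0,0,0.12],
    [0,0,0.12],
    [0,0,0.12],
    [0,0,0.12],
    [0,0,0.12],
    [0,0,0.12],
    [0,0,0.12],
    [0,0,0.12],
    [0,0,0.1],
    [0,0,0],
    [0,0,0],
  ],
  turn=[
    [0,0,0],
    [0,0,0],
    [0,0,0],
    [0,0,0],
    [0,0,0],
    [0,0,0],
    [0,0,0],
    [0,0,0],
    [0,0,0],
    [0,0,0],
    [0,0,0],
    [0,0,0],
  ],
)

```text
time_s: 15.52
position: [0.5505, 0.1145, 0.1166]
tool_rot: [[-0.459, 0.888, -0.0], [0.888, 0.459, -0.0], [0.0, -0.0, -1.0]]
ft_force: [0.1, 0.3, -1.8]
grip_width: 0.0131
gripper_force: 48.9
```

Emit:
move_arm(
  jaw=[1,1,1,1,1],
  dp=[
    [0,0,0.05],
    [0,0,0.05],
    [0,0,0.0],
    [0,0,0],
    [0,0,0],
  ],
  turn=[
    [0,0,0],
    [0,0,0],
    [0,0,0],
    [0,0,0],
    [0,0,0],
  ],
)

```text
time_s: 15.93
position: [0.5505, 0.1145, 0.1156]
tool_rot: [[-0.459, 0.888, 0.0], [0.888, 0.459, -0.0], [-0.0, 0.0, -1.0]]
ft_force: [0.1, -0.3, -0.9]
grip_width: 0.0132
gripper_force: 48.9
```

```bash
python3 o.py
```

```text
[0.5505 0.1145 0.1156] yaw 117.3309575201162 [ 0. -0.] [ 0.0577 -0.3385 -0.8705] [-0.0347 -0.0077 -0.0533] 15.9333 0.013235635677991606
```

Emit:
move_arm(
  jaw=[1,1,1,1,1],
  dp=[
    [0,0,0.03],
    [0,0,0.03],
    [0,0,0.03],
    [0,0,0],
    [0,0,0],
  ],
  turn=[
    [0,0,0],
    [0,0,0],
    [0,0,0],
    [0,0,0],
    [0,0,0],
  ],
)

```text
time_s: 16.35
position: [0.5505, 0.1145, 0.1147]
tool_rot: [[-0.459, 0.888, -0.0], [0.888, 0.459, -0.0], [0.0, -0.0, -1.0]]
ft_force: [-0.6, 0.4, -0.6]
grip_width: 0.0135
gripper_force: 48.9
```

Emit:
move_arm(
  jaw=[1,1,1,1],
  dp=[
    [0,0,0.03],
    [0,0,0.03],
    [0,0,0],
    [0,0,0],
  ],
  turn=[
    [0,0,0],
    [0,0,0],
    [0,0,0],
    [0,0,0],
  ],
)

```text
time_s: 16.68
position: [0.5505, 0.1145, 0.1141]
tool_rot: [[-0.459, 0.888, 0.0], [0.888, 0.459, -0.0], [-0.0, 0.0, -1.0]]
ft_force: [-0.4, 0.1, -1.3]
grip_width: 0.0135
gripper_force: 48.9
```

```bash
python3 o.py
```

```text
[0.5505 0.1145 0.1141] yaw 117.32764128199473 [ 0.0001 -0.    ] [-0.4389  0.0793 -1.2734] [-0.0458 -0.0251  0.0175] 16.6833 0.013453268522608745
```

Emit:
move_arm(
  jaw=[1,1,1,1],
  dp=[
    [0,0,0.03],
    [0,0,0.03],
    [0,0,0],
    [0,0,0],
  ],
  turn=[
    [0,0,0],
    [0,0,0],
    [0,0,0],
    [0,0,0],
  ],
)

```text
time_s: 17.02
position: [0.5505, 0.1145, 0.114]
tool_rot: [[-0.459, 0.888, 0.001], [0.888, 0.459, -0.0], [-0.0, 0.0, -1.0]]
ft_force: [-2.3, 0.2, 4.9]
grip_width: 0.0133
gripper_force: 49.7
```

Emit:
move_arm(
  jaw=[1,1,1,1],
  dp=[
    [0,0,0.03],
    [0,0,0.0],
    [0,0,0],
    [0,0,0],
  ],
  turn=[
    [0,0,0],
    [0,0,0],
    [0,0,0],
    [0,0,0],
  ],
)

```text
time_s: 17.35
position: [0.5506, 0.1145, 0.114]
tool_rot: [[-0.459, 0.888, 0.001], [0.888, 0.459, -0.0], [-0.0, 0.001, -1.0]]
ft_force: [-2.9, -0.9, 7.5]
grip_width: 0.0129
gripper_force: 50.2
```

```bash
python3 o.py
```

```text
[0.5506 0.1145 0.114 ] yaw 117.33319084087807 [ 0.0009 -0.0001] [-2.9072 -0.9276  7.5113] [-0.0536  0.4994  0.0025] 17.35 0.01289724204640016
```

Emit:
move_arm(
  jaw=[1,1,1,1,1,1,1,1],
  dp=[
    [0,0,0],
    [0,0,0],
    [0,0,0],
    [0,0,0],
    [0,0,0],
    [0,0,0],
    [0,0,0],
    [0,0,0],
  ],
  turn=[
    [0,0,0.03],
    [0,0,0.03],
    [0,0,0.04],
    [0,0,0.04],
    [0,0,0.04],
    [0,0,0.04],
    [0,0,0],
    [0,0,0],
  ],
)

```text
time_s: 18.02
position: [0.5507, 0.1144, 0.114]
tool_rot: [[-0.254, 0.967, 0.001], [0.967, 0.254, -0.0], [-0.001, 0.001, -1.0]]
ft_force: [-1.8, -0.5, 6.6]
grip_width: 0.0136
gripper_force: 50.0
```

```bash
python3 o.py
```

```text
[0.5507 0.1144 0.114 ] yaw 104.71382713101802 [ 0.0012 -0.0003] [-1.807  -0.5364  6.6132] [-0.1525  0.3614 -0.0072] 18.0167 0.013570455594550291
```

Emit:
move_arm(
  jaw=[1,1,1,1,1,1,1,1,1,1,1,1],
  dp=[
    [0,0,0],
    [0,0,0],
    [0,0,0],
    [0,0,0],
    [0,0,0],
    [0,0,0],
    [0,0,0],
    [0,0,0],
    [0,0,0],
    [0,0,0],
    [0,0,0],
    [0,0,0],
  ],
  turn=[
    [0,0,0.04],
    [0,0,0.05],
    [0,0,0.05],
    [0,0,0.05],
    [0,0,0.05],
    [0,0,0.05],
    [0,0,0.05],
    [0,0,0.05],
    [0,0,0.05],
    [0,0,0.05],
    [0,0,0.05],
    [0,0,0.05],
  ],
)

```text
time_s: 19.02
position: [0.5503, 0.1144, 0.1139]
tool_rot: [[0.329, 0.944, 0.0], [0.944, -0.329, -0.0], [-0.0, 0.0, -1.0]]
ft_force: [-3.8, -0.4, 8.7]
grip_width: 0.0134
gripper_force: 50.2
```

```bash
python3 - <<'E'
exec(open("o.py").read())
for n in("top","side"):
    im,_=cams.get_image(n); u,v=np.round(px(n,[.5507,.1145,.104])).astype(int)
    cv2.imwrite(f"pics/t_{n}.png",cv2.resize(im[v-30:v+30,u-30:u+30,::-1],(400,400),interpolation=2))
cv2.imwrite("pics/c5.png",np.hstack([cv2.imread("pics/t_top.png"),cv2.imread("pics/t_side.png")]))
E
```

```text
[0.5503 0.1144 0.1139] yaw 70.79664123617323 [ 0.0001 -0.0003] [-3.8246 -0.3841  8.6716] [-0.0827  0.728   0.0868] 19.0167 0.013356986155677842
```

View pics/c5.png

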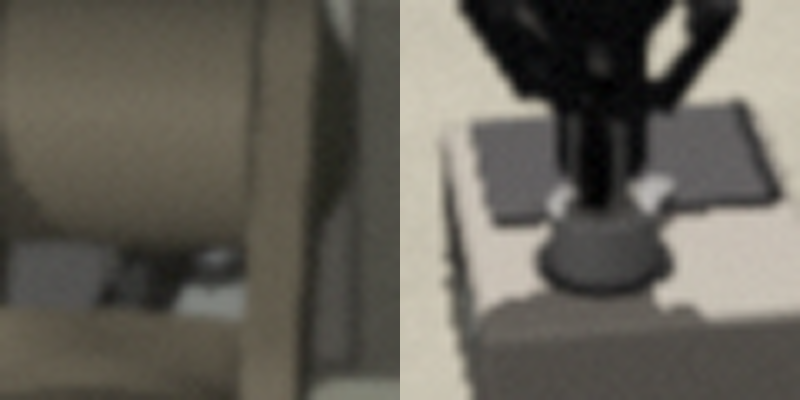

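Emit:
move_arm(
  jaw=[1,1,1,1,1,1,1,1,1,1,1,1],
  dp=[
    [0,0,0],
    [0,0,0],
    [0,0,0],
    [0,0,0],
    [0,0,0],
    [0,0,0],
    [0,0,0],
    [0,0,0],
    [0,0,0],
    [0,0,0],
    [0,0,0],
    [0,0,0],
  ],
  turn=[
    [0,0,0.055],
    [0,0,0.055],
    [0,0,0.055],
    [0,0,0.055],
    [0,0,0.055],
    [0,0,0.055],
    [0,0,0.055],
    [0,0,0.055],
    [0,0,0.055],
    [0,0,0.055],
    [0,0,0.04],
    [0,0,0],
  ],
)

```text
time_s: 20.12
position: [0.55, 0.1147, 0.1139]
tool_rot: [[0.799, 0.602, -0.001], [0.602, -0.799, 0.0], [-0.0, -0.001, -1.0]]
ft_force: [-5.1, 0.1, 8.8]
grip_width: 0.0134
gripper_force: 50.3
```

```bash
python3 o.py
```

```text
[0.55   0.1147 0.1139] yaw 37.00666726205428 [-0.0006  0.0002] [-5.0545  0.0991  8.8352] [ 0.0968  0.973  -0.0049] 20.1167 0.013377193982334968
```

Emit:
move_arm(
  jaw=[1.6,2,3,4,5,5,5,5,5],
  dp=[
    [0,0,0],
    [0,0,0],
    [0,0,0],
    [0,0,0],
    [0,0,0],
    [0,0,0],
    [0,0,0],
    [0,0,0],
    [0,0,0],
  ],
  turn=[
    [0,0,0],
    [0,0,0],
    [0,0,0],
    [0,0,0],
    [0,0,0],
    [0,0,0],
    [0,0,0],
    [0,0,0],
    [0,0,0],
  ],
)

```text
time_s: 20.87
position: [0.5505, 0.1145, 0.1132]
tool_rot: [[0.797, 0.603, -0.0], [0.603, -0.797, 0.0], [-0.0, -0.0, -1.0]]
ft_force: [1.2, -0.4, -1.4]
grip_width: 0.0501
gripper_force: 0.0
```

Emit:
move_arm(
  jaw=[5,5,5,5,5,5,5,5,5,5,5,5],
  dp=[
    [0,0,-0.5],
    [0,0,-1],
    [0,0,-1.5],
    [0,0,-1.5],
    [0,0,-2],
    [0,0,-2],
    [0,0,-2],
    [0,0,-2],
    [0,0,0],
    [0,0,0],
    [0,0,0],
    [0,0,0],
  ],
  turn=[
    [0,0,0],
    [0,0,0],
    [0,0,0],
    [0,0,0],
    [0,0,0],
    [0,0,0],
    [0,0,0],
    [0,0,0],
    [0,0,0],
    [0,0,0],
    [0,0,0],
    [0,0,0],
  ],
)

```text
time_s: 21.87
position: [0.5501, 0.1145, 0.2374]
tool_rot: [[0.797, 0.603, -0.002], [0.603, -0.797, 0.0], [-0.001, -0.001, -1.0]]
ft_force: [-0.5, 0.1, -0.2]
grip_width: 0.05
gripper_force: 0.0
```

```bash
python3 - <<'E'
exec(open("o.py").read())
im,d=cams.get_image("side")
for q in("key_grip","lock_mouth"):
    for x in cams.mark_of("side",q)[:1]: print(q,x["p"],np.array(x["location"])*[640,400])
print("pred grip home",px("side",[.5507,.1146,.126]))
u,v=np.round(px("side",[.5507,.1145,.104])).astype(int)
cv2.imwrite("pics/c6.png",cv2.resize(im[v-30:v+30,u-30:u+30,::-1],(600,600),interpolation=2))
E
```

```text
[0.5501 0.1145 0.2374] yaw 37.113641737040716 [-0.0018  0.    ] [-0.4924  0.1453 -0.2196] [0.0144 0.0376 0.0447] 21.8667 0.05002860478940594
key_grip 0.59 [306.816 173.   ]
lock_mouth 0.72 [309.184 179.8  ]
pred grip home [309.0865 173.9393]
```

View pics/c6.png

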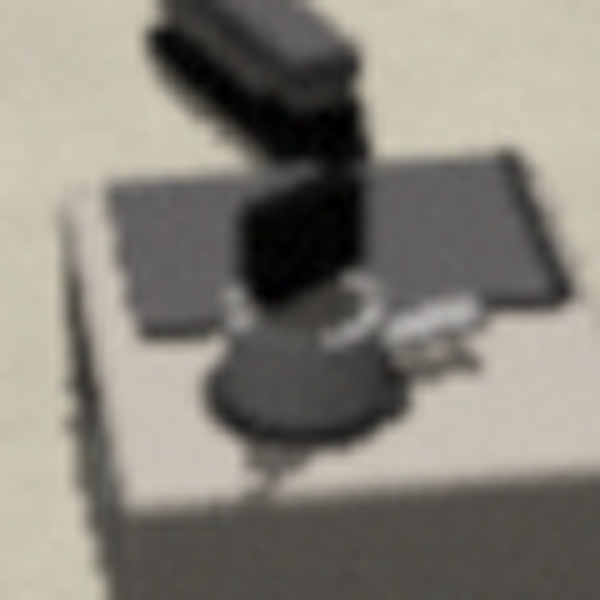

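```bash
python3 - <<'E'
from h import *
u,v=np.round(px("side",[.5507,.1145,.104])).astype(int)
def w(c,z=.098):
    o,d=ray("side",u-30+c[0]/10,v-30+c[1]/10); return (o+(z-o[2])/d[2]*d)[:2]
t=w((478,312))-np.array([.549,.1155]); print(t,np.degrees(np.arctan2(t[1],t[0])))
a=np.degrees(np.arctan2(t[1],t[0]))
if a<24: print(ticket.close_job())
E
```

```text
[ 0.05725042 -0.00468562] -4.67889972232168
the job is handed in; nothing more can be done
None
```

The key stands fully home in the latch and released; the latch was turned about 75° clockwise (80° at the gripper, less play in the hole), its tongue clear of the cover. The job was handed in at about 22 s, with wrist readings between moves never above 9 N on any axis.

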